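# Lock the casting mould in its bench clamp

## Task

Lock the plaster mould in the bench clamp ready for casting: press the sprung clamp lever down just until its catch snaps over and holds it down by itself, but gently, because leaning hard on it once it is caught cracks the plaster. Then, with the lever held by the catch, swing the keeper bar across above the lever until it snaps fully home against its stop. Leave the mug, the small pot and the bottle where they stand.

Things in the scene. Friction and masses are not known exactly. Their poses are not given: they have to be found in the camera images.
- clamp: grey steel bench clamp fixed to the table; base plate 260 x 170 x 12 mm. Origin on the table top; x runs along the lever from its free end (-x, nearer the robot) to its hinge (+x), y to the left, z up. In mm: hinge (115, 0, 125); keeper's post at (-75, -60), 20 thick; keeper's rest, a block 48 x 26, 165 high, at (-76, 62), stop tab 17 higher at x = -60; catch post at (-45, 56), up to 172 high
- lever_hinge (a point): middle of the lever's hinge pin, axis along the clamp's y, 125 mm above the table. The lever is a flat steel bar 24 mm wide, 12 mm thick, 240 mm long; a pin on its left side, 160 mm from the hinge, is what the sprung brass bolt of the catch post snaps over
- lever (a joint): lever angle in rad: 0 = sprung fully up (0.45 above level), grows as pressed down, 0.45 = level. The catch post's height is set anew each time: it catches the lever anywhere from 0.34 to 0.54. At the pad it resists with 4 to 8 N, just before the catch snaps up to about 18 N; some 3 mm later a stiff buffer adds 7 N per mm. Over 40 N cracks the plaster. Let go uncaught, it springs back to 0
- lever_pad (a point): middle of the top face of the black rubber thumb pad at the lever's free end, 225 mm from the hinge and 12 mm above the lever's centre line (both along the lever's own axes); pad 50 mm along the lever, 34 mm wide. Press here from above, do not grip
- foot: round rubber foot, 32 mm across, on a sprung rod under the lever 85 mm from the hinge, that comes to bear on the mould as the lever goes down; origin in the middle of its underside
- mould: loose two-part plaster mould block, 100 x 85 x 85 mm, 0.85 kg, standing on the base plate under the lever inside a low fence (12 mm high); origin at the centre of its underside
- keeper (a joint): angle of the keeper bar in rad: 0 = shut, home against its stop, along the clamp's +y across above the lever; grows as it opens, counter-clockwise from above (towards the robot, then to the clamp's -y). Starts at 1.9 to 2.6; stays where left. Bar 18 mm wide, 10 thick, underside 168 mm above the table. From about 0.25 it rides over a sprung plunger (4 to 6 N at the knob) that snaps up behind it
- keeper_pivot (a point): point on the keeper's vertical pivot axis at mid-thickness of the bar, 173 mm above the table
- keeper_knob (a point): top of the upright round black knob on the keeper bar, 105 mm from the pivot; knob 18 mm across, 30 mm high, standing on the bar, its top 208 mm above the table. Push it sideways
- mug: terracotta mug, 82 mm across, 88 mm high, with a handle; origin under its centre; leave alone
- pot: small dark clay pot, 64 mm across, 62 mm high; origin under its centre; leave alone
- bottle: white squeeze bottle, 60 mm across, 170 mm high; origin under its centre; leave alone
Mind the look-alikes: they are no part of the job. There is more than one size of the mould; the job needs the largest.

How it is judged:
By the outcome, as a careful person would: the job done as asked, in the order asked, and still so for the second after the job is handed in, with the robot touching nothing.
It also fails if it takes over 51 s, if anything falls off the work surface, if the arm or the gripper's body presses on something with over 40 N, if the wrist force passes 120 N, or if a joint passes its speed limit or range.

## Robot

A 6-joint arm with a two-finger parallel gripper is mounted at the origin on the work surface. World frame = base frame: x ahead of the robot, y to its left, z up, the work surface at z = 0. Lengths are in m, angles in rad, forces in N, time in s.
With the tool pointing down it reaches from about 0.35 to 0.775 m from the base axis. Payload 7.3 kg.
Tool frame: the origin (TCP) lies at the very end of the fingers, on their centre line; the grasp point (between the pads) lies 19 mm behind it; z points along the fingers, y is the line along which they close (so a half turn about z gives the same grasp; the last joint's range is limited). The gripper opens to 92 mm and grips with 3 to 60 N. Pads are 19 mm wide; open, the fingers measure 130 mm over their backs; the gripper's body (75 mm by 190 mm) begins 47 mm behind the grasp point.
Start: joints at [1.195, 0.342, 1.524, -0, 1.275, -0.146], TCP at [0.12, 0.511, 0.192] pointing down, gripper open.
Joint ranges: [-2.53, 2.53], [-0.77, 2.02], [0.04, 2.7], [-1, 4.14], [0.28, 2.66], [-3.11, 3.11]. Speed limits (rad/s): [2.57, 2.57, 3.14, 3.14, 3.14, 3.14].

## Interface

Orientations are given as a 3x3 rotation matrix whose columns are the frame's x, y, z axes.
In Python, from bench import monitor, optics, order gives the robot as it stands.
- The arm moves only by the shell command python3 -m inch 'ROWS' [FORCE]. ROWS is a JSON object of lists of equal length, an entry for each row: "dp": the shift along the tool's x, y, z each as a share of 0.25 m, from -1 to 1, a list of three; "roll": the turn about the tool's z as a share of 180 degrees, from -1 to 1; "grip": the opening, from 0 (shut) to 1 (fully open). In form: {"dp": [[x, y, z], ...], "roll": [roll, ...], "grip": [grip, ...]}. A call has exactly 10 rows; each row is the pose to reach, as a shift and turn from the pose commanded when the call began, along the tool's axes at that moment, turning the shorter way round; what a row does not reach only later rows make up. A row lasts 1/10 s, in which the tool goes at most 50 mm and 8.59 degrees, less where a joint would pass 70% of its speed; a pose out of reach is approached as far as the arm can. A call with a number of a shift or a turn outside -1 to 1 is refused whole. A call with a gripper value outside its range is refused whole. The fingers move at their own pace and stop on an object; FORCE is the grip in N (left out, the last holds). Time passes only in rows, so rows that repeat a pose let the fingers close, or fill a call up. It gives the time, the measured TCP pose, the force, the opening and the grip force at its end, in the units of the state.
- monitor.read_state(): the state, without advancing time (a new reading comes with each control period).
- optics.snapshot(name): name is "scene" or "top"; returns a dict with "frame" (384x512x3 uint8, blue, green, red), "K" (3x3 intrinsics, pixels), "k1" (the pictures are not rectified: a ray, as slopes to the right and down, at radius r is drawn at 1 + k1 r^2 times it, then the intrinsics apply), "view" (4x4, takes a point from world to camera coordinates). Camera axes: x right, y down, z forward; pixel columns grow to the right and rows downward; lengths in m; the calibration is good to about 2 mm. A picture is of the moment at which its call begins. There is no depth.
- order.hand_in(): hands the job in; it is judged then, once.
The state is a dict: "clock": time; "qpos": joint angles; "dq": joint speeds; "effort": joint torques, N m; "position": TCP position; "eef_rot": TCP orientation; "force": force on the tool from outside, world axes, zero at the start; "moment": the same for the moment, N m; "opening": finger opening in m; "grasp_force": force on a finger pad.
Only numpy, scipy, OpenCV 4.12 (cv2) and the standard library are available. Lean on these libraries where they do the work, as an engineer would, in place of code of your own. Each camera call takes 0.05 s, during which the arm holds its last target. There are 200 camera calls.

## Working session

There is one attempt and no reset: what is moved stays moved. The work goes in short steps, Python scripts to look and compute and a shell command to move; the robot and the scene stay as the last step left them, time stands still between calls to the robot, and variables do not carry over. Pictures are saved under pics/ and viewed, at most 10 in all, crops included, and the job is handed in when it is done.

```bash
mkdir -p pics; ls; python3 - <<'E'
from bench import monitor, optics
import cv2,pickle
s=monitor.read_state()
print({k:s[k] for k in('clock','position','eef_rot','force','opening')})
d={}
for n in('scene','top'):
    o=optics.snapshot(n);d[n]=o
    cv2.imwrite(f'pics/{n}0.png',cv2.resize(o['frame'],None,fx=1.5,fy=1.5,interpolation=cv2.INTER_CUBIC));print(n,o['K'],o['k1'],o['view'])
pickle.dump(d,open('s0.pkl','wb'))
E
```

```text
pics
{'clock': 0.0, 'position': array([0.11939609, 0.51074978, 0.19133448]), 'eef_rot': array([[-9.73707501e-01,  2.27801151e-01, -5.81453327e-04],
       [ 2.27801775e-01,  9.73706424e-01, -1.46688993e-03],
       [ 2.32005624e-04, -1.56077783e-03, -9.99998755e-01]]), 'force': array([-0.12818744,  0.06077028,  0.92535988]), 'opening': 0.09161689199523207}
scene [[359.28665787   0.         251.76158973]
 [  0.         359.28665787 187.802368  ]
 [  0.           0.           1.        ]] -0.09404407564130689 [[ 0.87343356  0.48684182 -0.00994279 -0.57181036]
 [ 0.36382681 -0.66603366 -0.65117526 -0.0948889 ]
 [-0.32364158  0.56514087 -0.75886225  1.13559031]
 [ 0.          0.          0.          1.        ]]
top [[493.57844681   0.         263.58594539]
 [  0.         493.57844681 197.7117902 ]
 [  0.           0.           1.        ]] -0.20922068626286808 [[-0.01527656 -0.99973224  0.01738011  0.04077273]
 [-0.99737634  0.01400584 -0.07102299  0.62239615]
 [ 0.07076055 -0.0184195  -0.99732325  1.20721626]
 [ 0.          0.          0.          1.        ]]
```

View pics/scene0.png

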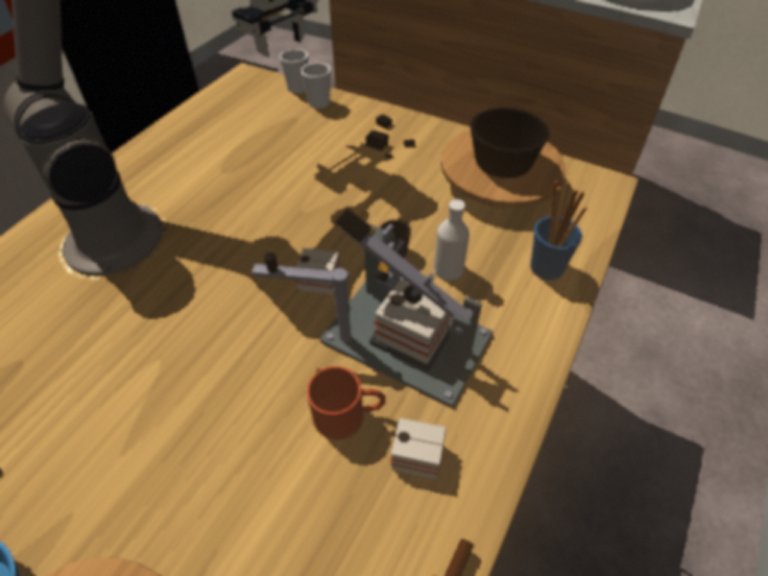

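View pics/top0.png

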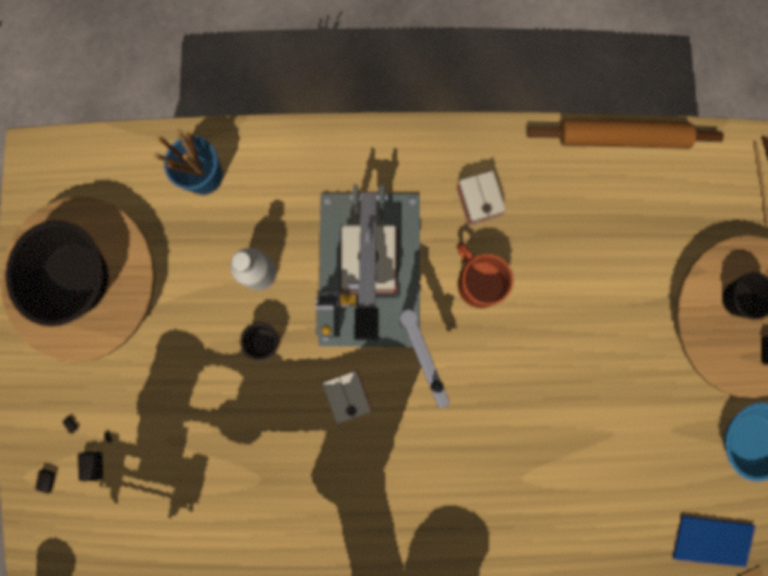

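The top view shows the clamp at about (370,268): pad at (367,323), keeper pivot (408,317), knob (437,384), keeper open towards the robot and right. The scene view agrees: pad (352,225), knob (270,262). 

Look-alikes:
- Mould: the block in the clamp at top (368,258), against small blocks at (347,397) and (482,195). The one in the clamp is the largest and the one wanted.
- Black round things: the pot at (259,340), against the pad and the knob.

Next, close crops to check these.

```bash
python3 - <<'E'
import cv2,pickle,numpy as np
d=pickle.load(open('s0.pkl','rb'))
a=d['top']['frame'][115:275,205:305]; b=d['scene']['frame'][135:275,165:335]
a=cv2.resize(a,None,fx=3.5,fy=3.5,interpolation=cv2.INTER_CUBIC)
b=cv2.resize(b,None,fx=4,fy=4,interpolation=cv2.INTER_CUBIC)
cv2.imwrite('pics/ca.png',a);cv2.imwrite('pics/cb.png',cv2.convertScaleAbs(b,alpha=1.5))
E
```

```text
(no output)
```

View pics/ca.png

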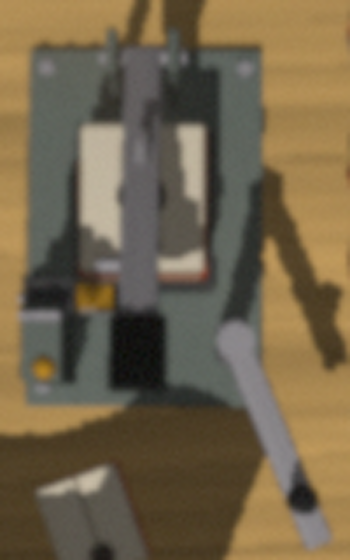

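View pics/cb.png

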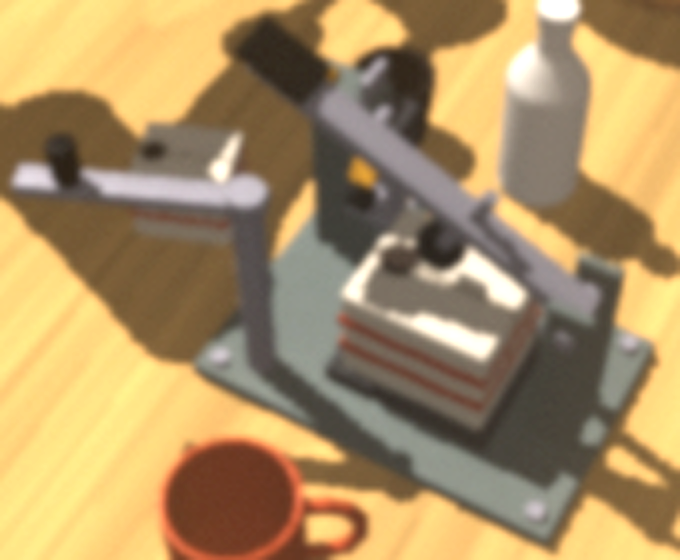

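```bash
cat > h.py <<'E'
import numpy as np,pickle
from scipy.optimize import least_squares
def proj(o,P):
    p=(o['view']@np.r_[P,1])[:3]; s=p[:2]/p[2]; s=s*(1+o['k1']*(s@s)); return (o['K']@np.r_[s,1])[:2]
def w(c,P): # clamp->world
    a=c[2];return np.array([c[0]+P[0]*np.cos(a)-P[1]*np.sin(a),c[1]+P[0]*np.sin(a)+P[1]*np.cos(a),P[2]])
def pad(t):
    f=.45-t;return np.array([.115-.225*np.cos(f)+.012*np.sin(f),0,.125+.225*np.sin(f)+.012*np.cos(f)])
def knob(k,r=.105,z=.208): return np.array([-.075-r*np.sin(k),-.06+r*np.cos(k),z])
E
python3 - <<'E'
from h import *
d=pickle.load(open('s0.pkl','rb'))
A=lambda u,v:('top',np.array([205+u/3.5,115+v/3.5])-.4)
B=lambda u,v:('scene',np.array([165+u/4,135+v/4])-.4)
F=lambda *p:(lambda k:np.array(p))
obs=[(A(30,47),F(.13,.085,.012)),(A(262,47),F(.13,-.085,.012)),(A(27,403),F(-.13,.085,.012)),
(A(137,350),lambda k:pad(0)),(A(236,337),F(-.075,-.06,.178)),(A(301,497),knob),
(B(198,362),F(-.13,-.085,.012)),(B(552,545),F(.13,-.085,.012)),(B(652,348),F(.13,.085,.012)),
(B(283,58),lambda k:pad(0)),(B(250,188),F(-.075,-.06,.178)),(B(62,142),knob)]
def f(q): return np.concatenate([proj(d[n],w(q,g(q[3])))-p for (n,p),g in obs])
r=least_squares(f,[.55,0,0,2.3],loss='soft_l1');q=r.x
print(q);print(np.round(f(q).reshape(-1,2),1))
np.save('q.npy',q)
print('knob',w(q,knob(q[3])),'piv',w(q,[-.075,-.06,.173]))
for t in(0,.34,.45,.54):print(t,w(q,pad(t)))
for k in(2,1.5,1,.5,.25,0):print(k,w(q,knob(k)))
E
```

```text
[ 0.66362684  0.07388364 -0.02957429  1.94717933]
[[ 0.9  2.8]
 [ 1.3  3.8]
 [-0.7  3.6]
 [ 0.2 -3.7]
 [ 0.2 -1.8]
 [-0.2 -1.6]
 [-4.4 -1.3]
 [-4.6 -2.3]
 [-1.5 -2.5]
 [ 3.5  0.6]
 [ 1.4  2.7]
 [ 2.2  0.1]]
knob [ 0.48813691 -0.0195617   0.208     ] piv [0.58688544 0.01612762 0.173     ]
0 [0.58128186 0.07631964 0.23367261]
0.34 [0.55635099 0.07705717 0.16162759]
0.45 [0.55367495 0.07713633 0.137     ]
0.54 [0.55350711 0.0771413  0.11672876]
2 [ 0.49015889 -0.02472546  0.208     ]
1.5 [0.4824139  0.02664885 0.208     ]
1 [0.50024718 0.07544719 0.208     ]
0.5 [0.53929253 0.10972204 0.208     ]
0.25 [0.56392771 0.11858709 0.208     ]
0 [0.58999029 0.12108171 0.208     ]
```

```bash
python3 - <<'E'
from h import *
d=pickle.load(open('s0.pkl','rb'))
A=lambda u,v:('top',np.array([205+u/3.5,115+v/3.5])-.4)
B=lambda u,v:('scene',np.array([165+u/4,135+v/4])-.4)
F=lambda *p:(lambda q:np.array(p))
P=lambda a,b:(lambda q:np.array([a+q[4],b+q[5],.012]))
K=lambda q:knob(q[3])
obs=[(A(30,47),P(.13,.085)),(A(262,47),P(.13,-.085)),(A(27,403),P(-.13,.085)),
(A(137,350),lambda k:pad(0)),(A(236,337),F(-.075,-.06,.178)),(A(301,497),K),
(B(198,362),P(-.13,-.085)),(B(552,545),P(.13,-.085)),(B(652,348),P(.13,.085)),
(B(283,58),lambda k:pad(0)),(B(250,188),F(-.075,-.06,.178)),(B(62,142),K)]
def f(q): return np.concatenate([proj(d[n],w(q,g(q)))-p for (n,p),g in obs])
r=least_squares(f,[.55,0,0,2.3,0,0],loss='soft_l1');q=r.x
print(q);print(np.round(f(q).reshape(-1,2),1))
np.save('q.npy',q)
print('knob',w(q,knob(q[3])),'piv',w(q,[-.075,-.06,.173]))
for t in(0,.34,.45,.54):print(t,w(q,pad(t)))
for k in(2,1.5,1,.5,.25,0):print(k,w(q,knob(k)))
E
```

```text
[ 6.57427305e-01  7.57150523e-02 -1.66581825e-02  1.95547315e+00
  1.58003411e-02 -1.45064967e-03]
[[ 0.1 -0.5]
 [ 0.6 -0.3]
 [-0.1  0.2]
 [-0.1 -0.7]
 [-0.1  0.7]
 [ 0.5  0.6]
 [-1.4  0.7]
 [-0.2 -1. ]
 [ 1.7 -1.8]
 [ 1.3 -0.5]
 [-0.4  1.6]
 [ 0.2 -0.2]]
knob [ 0.48346886 -0.0208029   0.208     ] piv [0.58143827 0.01697268 0.173     ]
0 [0.57505772 0.07708731 0.23367261]
0.34 [0.55011941 0.07750277 0.16162759]
0.45 [0.54744257 0.07754737 0.137     ]
0.54 [0.54727468 0.07755016 0.11672876]
2 [ 0.48524743 -0.02512629  0.208     ]
1.5 [0.47683955 0.02614371 0.208     ]
1 [0.49404108 0.07516831 0.208     ]
0.5 [0.53264049 0.1099446  0.208     ]
0.25 [0.55715911 0.11912709 0.208     ]
0 [0.58318729 0.12195811 0.208     ]
```

```bash
python3 -m inch '{"dp":[[-0.05,-0.03,-0.1],[-0.15,-0.09,-0.2],[-0.3,-0.18,-0.3],[-0.45,-0.27,-0.36],[-0.6,-0.36,-0.36],[-0.75,-0.45,-0.36],[-0.87,-0.52,-0.36],[-0.95,-0.57,-0.36],[-1,-0.6,-0.36],[-1,-0.6,-0.36]],"roll":[0.03,0.07,0.11,0.15,0.2,0.24,0.28,0.32,0.36,0.4],"grip":[0,0,0,0,0,0,0,0,0,0]}' 20; python3 - <<'E'
from h import *
from bench import monitor
s=monitor.read_state();R=s['eef_rot'];print(R.round(3),s['force'],s['opening'])
d=np.array([.572,.077,.27])-s['position'];print(R.T@d/.25)
E
```

```text
clock: 1.1
position: [0.33, 0.3067, 0.2816]
eef_rot: [[-0.076, 0.997, -0.0], [0.997, 0.076, -0.001], [-0.001, -0.0, -1.0]]
force: [-0.5, -0.4, -0.1]
opening: 0.0164
grasp_force: 0.0
[[-0.076  0.997 -0.   ]
 [ 0.997  0.076 -0.001]
 [-0.001 -0.    -1.   ]] [-0.53804296 -0.36614949 -0.13060753] 0.01638134949346947
[-0.99007776  0.89518235  0.04683491]
```

```bash
python3 -m inch '{"dp":[[-0.08,0.07,0],[-0.2,0.18,0],[-0.34,0.31,0],[-0.48,0.44,0],[-0.62,0.56,0.01],[-0.76,0.68,0.02],[-0.88,0.79,0.03],[-0.95,0.86,0.04],[-0.99,0.895,0.05],[-0.99,0.895,0.05]],"roll":[0.01,0.02,0.03,0.03,0.03,0.03,0.03,0.03,0.03,0.03],"grip":[0,0,0,0,0,0,0,0,0,0]}'; python3 - <<'E'
from h import *
from bench import monitor,optics
import cv2
s=monitor.read_state();R=s['eef_rot'];print(R.round(3),s['position'],s['force'],s['opening'])
o=optics.snapshot('scene');cv2.imwrite('pics/s1.png',cv2.resize(o['frame'][110:260,170:340],None,fx=4,fy=4,interpolation=cv2.INTER_CUBIC))
q=np.load('q.npy');T=w(q,pad(0));print(R.T@(T-s['position'])/.25)
E
```

```text
clock: 2.1
position: [0.5728, 0.0795, 0.2682]
eef_rot: [[0.012, 1.0, -0.002], [1.0, -0.012, 0.0], [0.0, -0.002, -1.0]]
force: [0.9, 0.2, -0.1]
opening: 0.0004
grasp_force: 0.0
[[ 0.012  1.    -0.002]
 [ 1.    -0.012  0.   ]
 [ 0.    -0.002 -1.   ]] [0.57284015 0.07952331 0.26821999] [ 0.93566615  0.17111368 -0.13607716] 0.0004346021732334422
[-0.00964099  0.0092789   0.13816989]
```

View pics/s1.png

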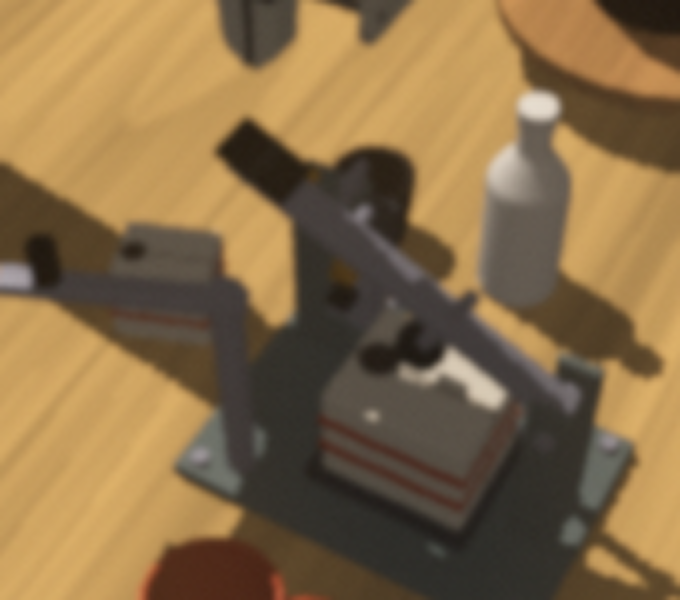

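```bash
python3 - <<'E'
from h import *
from bench import monitor,optics
import cv2
s=monitor.read_state();R=s['eef_rot'];p=s['position']
ims=[]
for n,(r0,c0) in(('scene',(60,165)),('top',(130,200))):
    o=optics.snapshot(n);im=o['frame'][r0:r0+150,c0:c0+100];im=cv2.resize(im,None,fx=4,fy=4,interpolation=cv2.INTER_CUBIC)
    print(n,proj(o,p))
    for a in(-.019,.019):
        for b in(-.0095,.0095):
            x=proj(o,p+R@[b,a,0]);cv2.circle(im,(int((x[0]-c0)*4),int((x[1]-r0)*4)),2,(0,255,0),-1)
    x=proj(o,w(np.load('q.npy'),pad(0)));cv2.circle(im,(int((x[0]-c0)*4),int((x[1]-r0)*4)),3,(0,0,255),-1)
    ims.append(cv2.convertScaleAbs(im,alpha=1.5))
cv2.imwrite('pics/s2.png',np.hstack(ims))
E
```

```text
scene [235.69097552 135.53918496]
top [241.46948572 214.73806344]
```

View pics/s2.png

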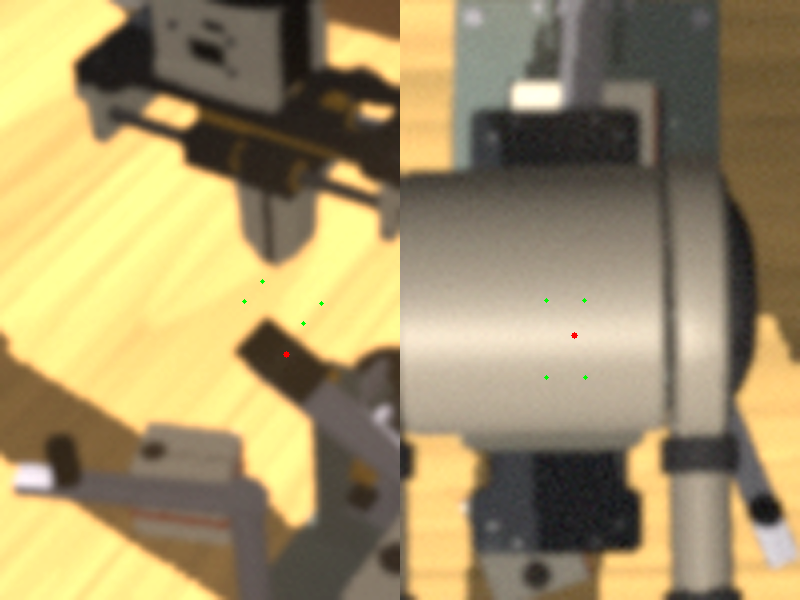

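The tool hangs above the pad with its rails along the lever. The drawn fingertip, at (272,262), sits higher than the projected TCP, at (283,302), so I will find the height by force instead. The catch bolt is also triangulated below.

```bash
python3 -m inch '{"dp":[[0,0,0.02],[-0.01,0.01,0.05],[-0.01,0.01,0.08],[-0.01,0.01,0.1],[-0.01,0.01,0.12],[-0.01,0.01,0.13],[-0.01,0.01,0.14],[-0.01,0.01,0.15],[-0.01,0.01,0.16],[-0.01,0.01,0.16]],"roll":[0,0,0,0,0,0,0,0,0,0],"grip":[0,0,0,0,0,0,0,0,0,0]}'; python3 - <<'E'
from h import *
d=pickle.load(open('s0.pkl','rb'));q=np.load('q.npy')
a=np.array([205+97/3.5,115+296/3.5])-.4;b=np.array([165+361/4,135+172/4])-.4
r=least_squares(lambda P:np.r_[proj(d['top'],P)-a,proj(d['scene'],P)-b],[.6,.1,.13])
c,s=np.cos(q[2]),np.sin(q[2]);D=r.x[:2]-q[:2]
print(r.x,r.fun,'clamp',c*D[0]+s*D[1],-s*D[0]+c*D[1])
E
```

```text
clock: 3.25
position: [0.575, 0.0779, 0.2292]
eef_rot: [[0.01, 1.0, -0.0], [1.0, -0.01, 0.0], [0.0, -0.0, -1.0]]
force: [-0.4, 0.3, 0.2]
opening: 0.0004
grasp_force: 0.0
[0.61086378 0.10327452 0.12966855] [ 0.62377518  0.90753033  1.20399558 -0.14548688] clamp -0.047016130191334084 0.026780011677971755
```

```bash
python3 -m inch '{"dp":[[0,0,0.01],[0,0,0.02],[0,0,0.03],[0,0,0.04],[0,0,0.05],[0,0,0.06],[0,0,0.07],[0,0,0.08],[0,0,0.08],[0,0,0.08]],"roll":[0,0,0,0,0,0,0,0,0,0],"grip":[0,0,0,0,0,0,0,0,0,0]}';  python3 - <<'E'
from bench import optics
import cv2
o=optics.snapshot('scene');cv2.imwrite('pics/s3.png',cv2.convertScaleAbs(cv2.resize(o['frame'][70:220,165:315],None,fx=4,fy=4,interpolation=cv2.INTER_CUBIC),alpha=1.5))
E
```

```text
clock: 4.25
position: [0.5751, 0.0779, 0.2095]
eef_rot: [[0.01, 1.0, 0.0], [1.0, -0.01, 0.0], [0.0, 0.0, -1.0]]
force: [-0.2, 1.2, -0.2]
opening: 0.0004
grasp_force: 0.0
```

View pics/s3.png

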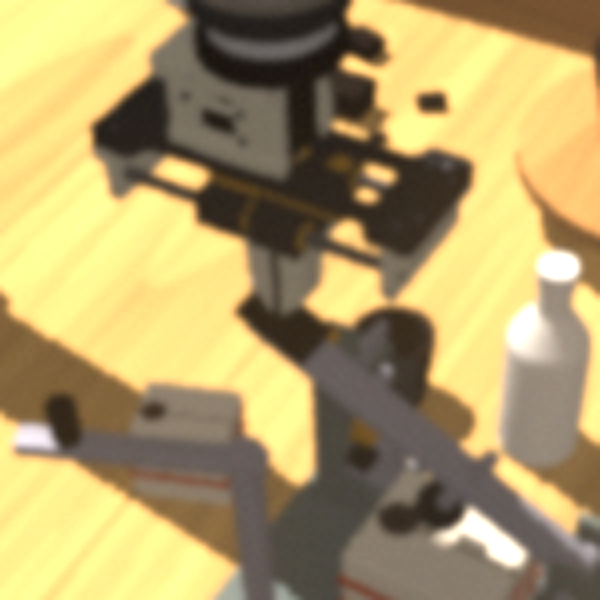

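```bash
python3 -m inch '{"dp":[[0,0,0.01],[0,0,0.02],[0,0,0.03],[0,0,0.04],[0,0,0.05],[0,0,0.06],[0,0,0.06],[0,0,0.06],[0,0,0.06],[0,0,0.06]],"roll":[0,0,0,0,0,0,0,0,0,0],"grip":[0,0,0,0,0,0,0,0,0,0]}'
```

```text
clock: 5.3
position: [0.5753, 0.0779, 0.1947]
eef_rot: [[0.01, 1.0, 0.001], [1.0, -0.01, 0.0], [0.0, 0.001, -1.0]]
force: [-0.6, 0.1, 4.3]
opening: 0.0004
grasp_force: 1.8
```

```bash
python3 -m inch '{"dp":[[0,-0.01,0.02],[0,-0.02,0.04],[0,-0.03,0.06],[0,-0.04,0.08],[0,-0.045,0.1],[0,-0.05,0.12],[0,-0.06,0.14],[0,-0.064,0.16],[0,-0.064,0.16],[0,-0.064,0.16]],"roll":[0,0,0,0,0,0,0,0,0,0],"grip":[0,0,0,0,0,0,0,0,0,0]}';  python3 - <<'E'
from bench import optics
import cv2
o=optics.snapshot('scene');cv2.imwrite('pics/s4.png',cv2.convertScaleAbs(cv2.resize(o['frame'][70:220,165:315],None,fx=4,fy=4,interpolation=cv2.INTER_CUBIC),alpha=1.5))
E
```

```text
clock: 6.3
position: [0.5589, 0.0782, 0.1545]
eef_rot: [[0.01, 1.0, -0.001], [1.0, -0.01, 0.0], [0.0, -0.001, -1.0]]
force: [0.4, 1.5, 4.6]
opening: 0.0005
grasp_force: 2.3
```

View pics/s4.png

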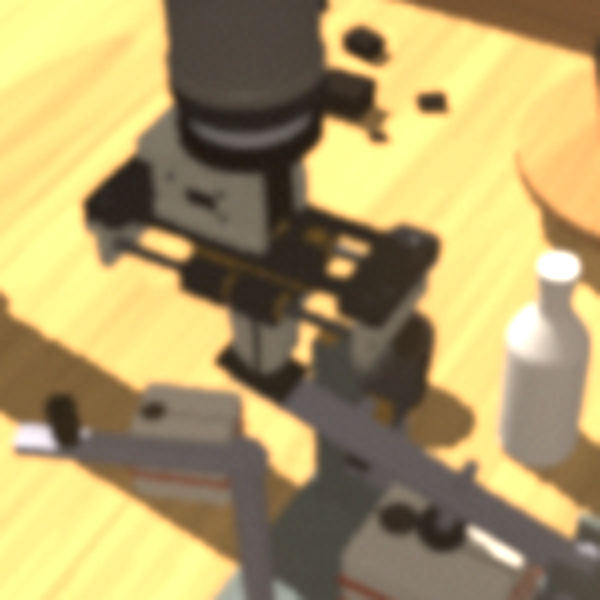

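```bash
python3 -m inch '{"dp":[[0,-0.004,0.015],[0,-0.008,0.03],[0,-0.012,0.045],[0,-0.016,0.06],[0,-0.02,0.075],[0,-0.024,0.09],[0,-0.026,0.1],[0,-0.026,0.1],[0,-0.026,0.1],[0,-0.026,0.1]],"roll":[0,0,0,0,0,0,0,0,0,0],"grip":[0,0,0,0,0,0,0,0,0,0]}'
```

```text
clock: 7.35
position: [0.5532, 0.0783, 0.1301]
eef_rot: [[0.01, 1.0, 0.002], [1.0, -0.01, 0.0], [0.0, 0.002, -1.0]]
force: [0.8, 1.6, 6.7]
opening: 0.0009
grasp_force: 3.3
```

```bash
python3 -m inch '{"dp":[[0,0,0.002],[0,0,0.004],[0,0,0.006],[0,0,0.008],[0,0,0.01],[0,0,0.012],[0,0,0.012],[0,0,0.012],[0,0,0.012],[0,0,0.012]],"roll":[0,0,0,0,0,0,0,0,0,0],"grip":[0,0,0,0,0,0,0,0,0,0]}'
```

```text
clock: 8.35
position: [0.5527, 0.0782, 0.1272]
eef_rot: [[0.01, 1.0, 0.001], [1.0, -0.01, 0.0], [0.0, 0.001, -1.0]]
force: [-1.3, 0.9, 8.6]
opening: 0.0006
grasp_force: 4.0
```

```bash
python3 -m inch '{"dp":[[0,-0.001,0.002],[0,-0.002,0.004],[0,-0.003,0.006],[0,-0.004,0.008],[0,-0.004,0.01],[0,-0.004,0.012],[0,-0.004,0.012],[0,-0.004,0.012],[0,-0.004,0.012],[0,-0.004,0.012]],"roll":[0,0,0,0,0,0,0,0,0,0],"grip":[0,0,0,0,0,0,0,0,0,0]}'
```

```text
clock: 9.35
position: [0.5522, 0.0783, 0.1244]
eef_rot: [[0.01, 1.0, 0.002], [1.0, -0.01, 0.0], [0.0, 0.002, -1.0]]
force: [0.2, -0.3, 7.7]
opening: 0.0
grasp_force: 4.3
```

```bash
python3 -m inch '{"dp":[[0,-0.001,0.002],[0,-0.002,0.004],[0,-0.003,0.006],[0,-0.004,0.008],[0,-0.004,0.01],[0,-0.004,0.012],[0,-0.004,0.012],[0,-0.004,0.012],[0,-0.004,0.012],[0,-0.004,0.012]],"roll":[0,0,0,0,0,0,0,0,0,0],"grip":[0,0,0,0,0,0,0,0,0,0]}'
```

```text
clock: 10.35
position: [0.5518, 0.0783, 0.1216]
eef_rot: [[0.01, 1.0, 0.003], [1.0, -0.01, 0.0], [0.0, 0.003, -1.0]]
force: [1.1, 1.6, 8.0]
opening: 0.0007
grasp_force: 4.1
```

```bash
python3 -m inch '{"dp":[[0,-0.001,0.002],[0,-0.002,0.004],[0,-0.003,0.006],[0,-0.004,0.008],[0,-0.004,0.01],[0,-0.004,0.012],[0,-0.004,0.012],[0,-0.004,0.012],[0,-0.004,0.012],[0,-0.004,0.012]],"roll":[0,0,0,0,0,0,0,0,0,0],"grip":[0,0,0,0,0,0,0,0,0,0]}'
```

```text
clock: 11.35
position: [0.5515, 0.0782, 0.1188]
eef_rot: [[0.01, 1.0, 0.005], [1.0, -0.01, 0.0], [0.0, 0.005, -1.0]]
force: [2.8, 1.0, 7.6]
opening: 0.0004
grasp_force: 4.0
```

```bash
python3 -m inch '{"dp":[[0,-0.001,0.002],[0,-0.002,0.004],[0,-0.002,0.006],[0,-0.002,0.008],[0,-0.002,0.01],[0,-0.002,0.012],[0,-0.002,0.012],[0,-0.002,0.012],[0,-0.002,0.012],[0,-0.002,0.012]],"roll":[0,0,0,0,0,0,0,0,0,0],"grip":[0,0,0,0,0,0,0,0,0,0]}'
```

```text
clock: 12.35
position: [0.5511, 0.0782, 0.116]
eef_rot: [[0.01, 1.0, 0.005], [1.0, -0.01, 0.0], [0.0, 0.005, -1.0]]
force: [4.7, 1.4, 7.2]
opening: 0.0006
grasp_force: 4.2
```

```bash
python3 -m inch '{"dp":[[0,0.001,0.002],[0,0.002,0.004],[0,0.003,0.006],[0,0.003,0.008],[0,0.003,0.01],[0,0.003,0.012],[0,0.003,0.012],[0,0.003,0.012],[0,0.003,0.012],[0,0.003,0.012]],"roll":[0,0,0,0,0,0,0,0,0,0],"grip":[0,0,0,0,0,0,0,0,0,0]}'
```

```text
clock: 13.35
position: [0.5507, 0.0782, 0.1125]
eef_rot: [[0.01, 1.0, 0.002], [1.0, -0.01, 0.0], [0.0, 0.002, -1.0]]
force: [0.7, 1.4, 8.5]
opening: 0.0002
grasp_force: 4.1
```

```bash
python3 -m inch '{"dp":[[0,0,0.002],[0,0,0.004],[0,0,0.006],[0,0,0.008],[0,0,0.01],[0,0,0.012],[0,0,0.012],[0,0,0.012],[0,0,0.012],[0,0,0.012]],"roll":[0,0,0,0,0,0,0,0,0,0],"grip":[0,0,0,0,0,0,0,0,0,0]}'
```

```text
clock: 14.35
position: [0.5505, 0.0783, 0.1094]
eef_rot: [[0.01, 1.0, 0.002], [1.0, -0.01, 0.0], [0.0, 0.002, -1.0]]
force: [0.7, 2.0, 8.7]
opening: 0.0006
grasp_force: 4.1
```

```bash
python3 -m inch '{"dp":[[0,0,0.002],[0,0,0.004],[0,0,0.006],[0,0,0.008],[0,0,0.01],[0,0,0.012],[0,0,0.012],[0,0,0.012],[0,0,0.012],[0,0,0.012]],"roll":[0,0,0,0,0,0,0,0,0,0],"grip":[0,0,0,0,0,0,0,0,0,0]}'
```

```text
clock: 15.35
position: [0.5501, 0.0783, 0.1056]
eef_rot: [[0.01, 1.0, 0.0], [1.0, -0.01, 0.0], [0.0, 0.0, -1.0]]
force: [0.7, 1.2, 3.6]
opening: 0.0006
grasp_force: 2.3
```

```bash
python3 -m inch '{"dp":[[0,0,-0.004],[0,0,-0.008],[0,0,-0.012],[0,0,-0.016],[0,0,-0.02],[0,0,-0.024],[0,0,-0.024],[0,0,-0.024],[0,0,-0.024],[0,0,-0.024]],"roll":[0,0,0,0,0,0,0,0,0,0],"grip":[0,0,0,0,0,0,0,0,0,0]}'
```

```text
clock: 16.35
position: [0.5498, 0.0782, 0.1115]
eef_rot: [[0.01, 1.0, -0.0], [1.0, -0.01, 0.0], [0.0, -0.0, -1.0]]
force: [0.5, 0.2, -0.2]
opening: 0.0004
grasp_force: 0.0
```

Force fell from 8.7 to 3.6 N and then to zero on lifting, so the catch holds. I will rise and go behind the knob.

```bash
python3 -m inch '{"dp":[[0,0,-0.08],[0,0,-0.2],[0,0,-0.35],[0,0,-0.5],[-0.1,-0.04,-0.58],[-0.2,-0.08,-0.6],[-0.32,-0.12,-0.6],[-0.44,-0.16,-0.6],[-0.52,-0.2,-0.6],[-0.54,-0.2,-0.6]],"roll":[0,0,-0.03,-0.07,-0.11,-0.15,-0.19,-0.23,-0.27,-0.31],"grip":[0,0,0,0,0,0,0,0,0,0]}' 40; python3 - <<'E'
from h import *
from bench import monitor,optics
import cv2
o=optics.snapshot('scene');cv2.imwrite('pics/s5.png',cv2.convertScaleAbs(cv2.resize(o['frame'][70:220,165:315],None,fx=4,fy=4,interpolation=cv2.INTER_CUBIC),alpha=1.5))
q=np.load('q.npy')
s=monitor.read_state();R=s['eef_rot'];k=q[3];a=k+q[2];t=np.array([np.cos(a),np.sin(a),0])
P=w(q,knob(k))-.04*t;P[2]=.153
print(P,R.T@(P-s['position'])/.25,(np.arctan2(R[1,1],R[0,1])-a)/np.pi)
E
```

```text
clock: 17.35
position: [0.4975, -0.0582, 0.2617]
eef_rot: [[-0.823, 0.568, -0.0], [0.568, 0.823, -0.0], [-0.0, -0.001, -1.0]]
force: [-0.8, 0.1, -0.5]
opening: 0.0006
grasp_force: 0.0
[ 0.49785955 -0.05812458  0.153     ] [ 9.54935367e-04 -5.47560226e-05  4.34780434e-01] -0.30740245965114676
```

View pics/s5.png

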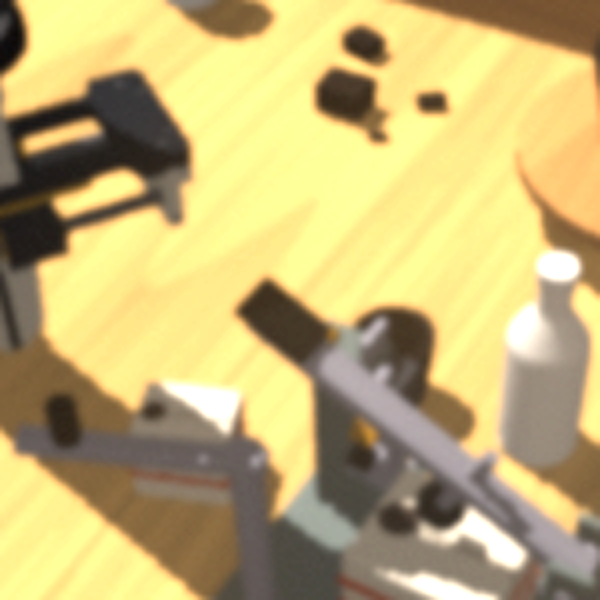

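The picture shows the lever sprung up again, pad at (270,310): the bolt had not fully snapped over. I'll go back and press slightly deeper, until the buffer is just felt, and look before letting go.

```bash
python3 -m inch '{"dp":[[0,0.05,0],[0.01,0.15,0],[0.02,0.27,0],[0.03,0.39,0],[0.04,0.5,0],[0.048,0.58,0.02],[0.048,0.625,0.06],[0.048,0.628,0.12],[0.048,0.628,0.18],[0.048,0.628,0.22]],"roll":[0.04,0.08,0.12,0.16,0.2,0.24,0.28,0.31,0.31,0.31],"grip":[0,0,0,0,0,0,0,0,0,0]}'
python3 - <<'E'
from bench import monitor
s=monitor.read_state();print(s['eef_rot'].round(3)[:2,:2],s['position'],s['force'])
E
```

```text
clock: 18.4
position: [0.5778, 0.0801, 0.2052]
eef_rot: [[0.011, 1.0, -0.002], [1.0, -0.011, 0.0], [0.0, -0.002, -1.0]]
force: [-0.3, 0.7, -0.3]
opening: 0.0002
grasp_force: 0.0
[[ 0.011  1.   ]
 [ 1.    -0.011]] [0.57775728 0.08014834 0.20518236] [-0.27861107  0.74839219 -0.28934379]
```

```bash
python3 -m inch '{"dp":[[-0.008,0,0.03],[-0.008,-0.02,0.075],[-0.008,-0.04,0.12],[-0.008,-0.06,0.165],[-0.008,-0.075,0.21],[-0.008,-0.088,0.255],[-0.008,-0.097,0.3],[-0.008,-0.104,0.335],[-0.008,-0.106,0.35],[-0.008,-0.106,0.35]],"roll":[0,0,0,0,0,0,0,0,0,0],"grip":[0,0,0,0,0,0,0,0,0,0]}'
```

```text
clock: 19.4
position: [0.5536, 0.0778, 0.1205]
eef_rot: [[0.011, 1.0, 0.005], [1.0, -0.011, 0.0], [0.001, 0.005, -1.0]]
force: [0.8, 1.1, 7.8]
opening: 0.0007
grasp_force: 3.7
```

```bash
python3 -m inch '{"dp":[[0,-0.002,0.006],[0,-0.004,0.012],[0,-0.006,0.018],[0,-0.008,0.024],[0,-0.008,0.03],[0,-0.008,0.034],[0,-0.008,0.034],[0,-0.008,0.034],[0,-0.008,0.034],[0,-0.008,0.034]],"roll":[0,0,0,0,0,0,0,0,0,0],"grip":[0,0,0,0,0,0,0,0,0,0]}'
```

```text
clock: 20.4
position: [0.5527, 0.0779, 0.1131]
eef_rot: [[0.011, 1.0, 0.008], [1.0, -0.011, 0.0], [0.001, 0.008, -1.0]]
force: [3.7, 1.3, 8.6]
opening: 0.0004
grasp_force: 4.3
```

```bash
python3 -m inch '{"dp":[[0,0.003,0.004],[0,0.004,0.008],[0,0.004,0.012],[0,0.004,0.016],[0,0.004,0.016],[0,0.004,0.016],[0,0.004,0.016],[0,0.004,0.016],[0,0.004,0.016],[0,0.004,0.016]],"roll":[0,0,0,0,0,0,0,0,0,0],"grip":[0,0,0,0,0,0,0,0,0,0]}'
```

```text
clock: 21.4
position: [0.5522, 0.0779, 0.108]
eef_rot: [[0.011, 1.0, 0.004], [1.0, -0.011, 0.0], [0.001, 0.004, -1.0]]
force: [1.6, 1.5, 5.5]
opening: 0.0002
grasp_force: 2.9
```

```bash
python3 -m inch '{"dp":[[0,0,0.002],[0,0,0.004],[0,0,0.006],[0,0,0.008],[0,0,0.01],[0,0,0.012],[0,0,0.012],[0,0,0.012],[0,0,0.012],[0,0,0.012]],"roll":[0,0,0,0,0,0,0,0,0,0],"grip":[0,0,0,0,0,0,0,0,0,0]}'
python3 - <<'E'
from bench import optics
import cv2
o=optics.snapshot('scene');cv2.imwrite('pics/s6.png',cv2.convertScaleAbs(cv2.resize(o['frame'][100:220,190:330],None,fx=5,fy=5,interpolation=cv2.INTER_CUBIC),alpha=1.5))
E
```

```text
clock: 22.4
position: [0.5516, 0.0778, 0.104]
eef_rot: [[0.01, 1.0, 0.002], [1.0, -0.01, 0.0], [0.0, 0.002, -1.0]]
force: [3.1, 1.0, 4.6]
opening: 0.0003
grasp_force: 2.2
```

View pics/s6.png

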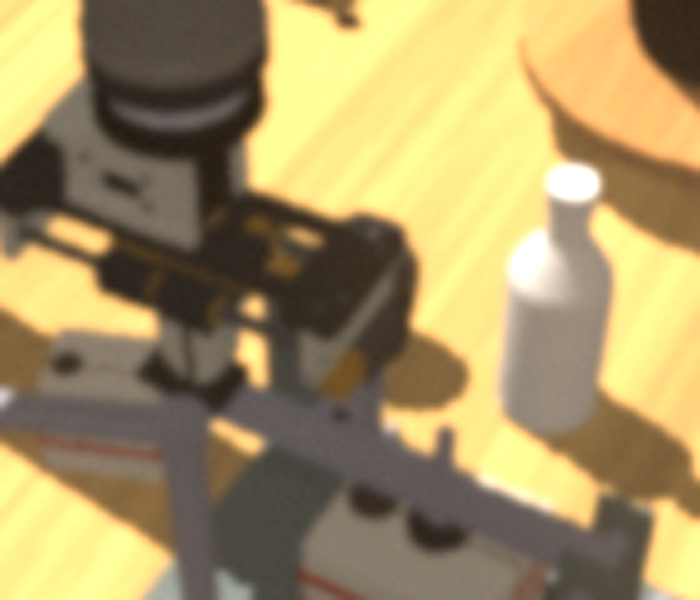

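The finger is on the pad at (195,385) and the lever runs from (245,400) to (610,545). I'll work out its angle from that.

```bash
python3 - <<'E'
from h import *
d=pickle.load(open('s0.pkl','rb'));q=np.load('q.npy');o=d['scene']
def L(t,s,y=0,h=.006):
    f=.45-t;return w(q,np.array([.115-s*np.cos(f)+h*np.sin(f),y,.125+s*np.sin(f)+h*np.cos(f)]))
for t in(0,.3,.36,.42,.48,.54,.6,.7):
    print(t,[((proj(o,L(t,s))-[190,100])*5).round(0) for s in(.205,.1,.0)],'pad',((proj(o,w(q,pad(t)))-[190,100])*5).round(0),w(q,pad(t))[2])
print('bolt px',((proj(o,[.6109,.1033,.1297])-[190,100])*5).round())
s=np.array([.5516,.0778,.104]);print('tcp',((proj(o,s)-[190,100])*5).round())
E
```

```text
0 [array([263., 277.]), array([443., 419.]), array([611., 554.])] pad [233. 243.] 0.23367261040325893
0.3 [array([232., 349.]), array([420., 450.]), array([608., 552.])] pad [198. 322.] 0.17048883274179233
0.36 [array([230., 364.]), array([417., 457.]), array([607., 551.])] pad [195. 339.] 0.15717410636569643
0.42 [array([229., 380.]), array([416., 465.]), array([607., 551.])] pad [194. 357.] 0.14374358795054937
0.48 [array([229., 397.]), array([415., 472.]), array([606., 551.])] pad [195. 375.] 0.13024561285942632
0.54 [array([231., 413.]), array([414., 480.]), array([605., 550.])] pad [196. 393.] 0.11672875922659144
0.6 [array([234., 430.]), array([414., 489.]), array([604., 550.])] pad [199. 411.] 0.10324167312867269
0.7 [array([241., 458.]), array([416., 502.]), array([603., 550.])] pad [207. 442.] 0.0809610582282601
bolt px [330. 387.]
tcp [205. 412.]
```

```bash
python3 -m inch '{"dp":[[0,0.001,0.002],[0,0.002,0.004],[0,0.003,0.006],[0,0.004,0.008],[0,0.004,0.01],[0,0.004,0.01],[0,0.004,0.01],[0,0.004,0.01],[0,0.004,0.01],[0,0.004,0.01]],"roll":[0,0,0,0,0,0,0,0,0,0],"grip":[0,0,0,0,0,0,0,0,0,0]}'
```

```text
clock: 23.45
position: [0.5512, 0.0778, 0.1014]
eef_rot: [[0.01, 1.0, -0.001], [1.0, -0.01, 0.0], [0.0, -0.001, -1.0]]
force: [-0.0, -0.1, 9.1]
opening: 0.0005
grasp_force: 4.4
```

```bash
python3 -m inch '{"dp":[[0,0,0.002],[0,0,0.004],[0,0,0.006],[0,0,0.008],[0,0,0.008],[0,0,0.008],[0,0,0.008],[0,0,0.008],[0,0,0.008],[0,0,0.008]],"roll":[0,0,0,0,0,0,0,0,0,0],"grip":[0,0,0,0,0,0,0,0,0,0]}'
```

```text
clock: 24.45
position: [0.5511, 0.0778, 0.0994]
eef_rot: [[0.01, 1.0, -0.001], [1.0, -0.01, 0.0], [-0.0, -0.001, -1.0]]
force: [-1.1, 0.4, 9.0]
opening: 0.0003
grasp_force: 4.5
```

```bash
python3 -m inch '{"dp":[[0,0,0.002],[0,0,0.004],[0,0,0.006],[0,0,0.008],[0,0,0.01],[0,0,0.01],[0,0,0.01],[0,0,0.01],[0,0,0.01],[0,0,0.01]],"roll":[0,0,0,0,0,0,0,0,0,0],"grip":[0,0,0,0,0,0,0,0,0,0]}'
```

```text
clock: 25.45
position: [0.5511, 0.0778, 0.0979]
eef_rot: [[0.01, 1.0, -0.0], [1.0, -0.01, -0.0], [-0.0, -0.0, -1.0]]
force: [-4.5, 1.2, 15.5]
opening: 0.0004
grasp_force: 8.0
```

```bash
python3 -m inch '{"dp":[[0,0,0.002],[0,0,0.004],[0,0,0.005],[0,0,0.005],[0,0,0.005],[0,0,0.005],[0,0,0.005],[0,0,0.005],[0,0,0.005],[0,0,0.005]],"roll":[0,0,0,0,0,0,0,0,0,0],"grip":[0,0,0,0,0,0,0,0,0,0]}'
```

```text
clock: 26.45
position: [0.5511, 0.0778, 0.0972]
eef_rot: [[0.01, 1.0, 0.0], [1.0, -0.01, -0.0], [-0.0, 0.0, -1.0]]
force: [-4.4, 1.0, 18.9]
opening: 0.0006
grasp_force: 10.0
```

```bash
python3 -m inch '{"dp":[[0,0,0.002],[0,0,0.004],[0,0,0.004],[0,0,0.004],[0,0,0.004],[0,0,0.004],[0,0,0.004],[0,0,0.004],[0,0,0.004],[0,0,0.004]],"roll":[0,0,0,0,0,0,0,0,0,0],"grip":[0,0,0,0,0,0,0,0,0,0]}'
```

```text
clock: 27.45
position: [0.5511, 0.0778, 0.0966]
eef_rot: [[0.01, 1.0, 0.0], [1.0, -0.01, -0.0], [-0.0, 0.0, -1.0]]
force: [-5.1, 0.9, 23.3]
opening: 0.0003
grasp_force: 11.6
```

Slope is now 7 N/mm at 23 N: that is the buffer, so the bolt has passed. I'll go up and check.

```bash
python3 -m inch '{"dp":[[0,0,-0.06],[0,0,-0.2],[0,0,-0.38],[0,0,-0.54],[-0.1,-0.04,-0.64],[-0.2,-0.08,-0.66],[-0.32,-0.12,-0.66],[-0.44,-0.16,-0.66],[-0.52,-0.2,-0.66],[-0.54,-0.2,-0.66]],"roll":[0,0,-0.03,-0.07,-0.11,-0.15,-0.19,-0.23,-0.27,-0.31],"grip":[0,0,0,0,0,0,0,0,0,0]}'; python3 - <<'E'
from h import *
from bench import monitor,optics
import cv2
o=optics.snapshot('scene');pickle.dump(o,open('s7.pkl','wb'))
f=o['frame'].astype(float)
f0=pickle.load(open('s0.pkl','rb'))['scene']['frame'].astype(float);q=np.load('q.npy')
# black pad darkness at hypothetical pad positions; compare against frame 0
for n,g in(('now',f),('t0',f0)):
    g=g.sum(2)
    print(n,[(t,int(g[int(v)-1:int(v)+2,int(u)-1:int(u)+2].mean())) for t in(0,.2,.3,.36,.42,.48,.54,.6) for u,v in[proj(o,w(q,pad(t)))]])
s=monitor.read_state();R=s['eef_rot'];k=q[3];a=k+q[2];t=np.array([np.cos(a),np.sin(a),0])
P=w(q,knob(k))-.04*t;P[2]=.158
print(P,R.T@(P-s['position'])/.25,(np.arctan2(R[1,1],R[0,1])-a)/np.pi)
E
```

```text
clock: 28.45
position: [0.4979, -0.0586, 0.2581]
eef_rot: [[-0.823, 0.568, -0.005], [0.568, 0.823, 0.0], [0.004, -0.003, -1.0]]
force: [-0.2, 0.7, -0.4]
opening: 0.0004
grasp_force: 0.0
now [(0, 450), (0.2, 472), (0.3, 469), (0.36, 417), (0.42, 101), (0.48, 88), (0.54, 110), (0.6, 185)]
t0 [(0, 83), (0.2, 172), (0.3, 174), (0.36, 173), (0.42, 179), (0.48, 177), (0.54, 230), (0.6, 393)]
[ 0.49785955 -0.05812458  0.158     ] [0.00151337 0.00069925 0.40033113] -0.30746007445885803
```

The pad is now dark at lever angle about 0.48 and clear at 0, so the catch holds the lever. Next is the approach behind the knob.

```bash
python3 -m inch '{"dp":[[0,0,0],[0,0,0.02],[0,0,0.06],[0,0,0.12],[0,0,0.18],[0,0,0.25],[0,0,0.31],[0,0,0.36],[0,0,0.384],[0,0,0.384]],"roll":[-0.04,-0.085,-0.13,-0.175,-0.22,-0.265,-0.305,-0.307,-0.307,-0.307],"grip":[0,0,0,0,0,0,0,0,0,0]}'; python3 - <<'E'
from h import *
from bench import monitor
q=np.load('q.npy');s=monitor.read_state();R=s['eef_rot'];print(s['force'],R.round(3)[:2,:2])
a0=np.arctan2(R[1,1],R[0,1])
for k in(1.95,1.8,1.6,1.4,1.2,1.0,.8,.6,.4,.25):
    a=k+q[2];t=np.array([np.cos(a),np.sin(a),0]);P=w(q,knob(k))-.021*t;P[2]=s['position'][2]
    print(k,(R.T@(P-s['position'])/.25).round(3),round((a0-a)/np.pi,3))
E
```

```text
clock: 29.5
position: [0.4993, -0.0563, 0.162]
eef_rot: [[-0.937, -0.349, -0.003], [-0.349, 0.937, 0.001], [0.003, 0.002, -1.0]]
force: [0.1, 0.2, -0.1]
opening: 0.0007
grasp_force: 0.0
[ 0.0847124   0.19293697 -0.05088562] [[-0.937 -0.349]
 [-0.349  0.937]]
1.95 [0.009 0.073 0.   ] -0.002
1.8 [0.018 0.137 0.   ] 0.046
1.6 [0.014 0.222 0.   ] 0.109
1.4 [-0.007  0.305  0.001] 0.173
1.2 [-0.044  0.383  0.001] 0.237
1.0 [-0.096  0.451  0.001] 0.3
0.8 [-0.16   0.507  0.001] 0.364
0.6 [-0.234  0.55   0.   ] 0.428
0.4 [-0.315  0.578  0.   ] 0.491
0.25 [-0.378  0.587  0.   ] 0.539
```

```bash
python3 -m inch '{"dp":[[0.009,0.04,0],[0.009,0.073,0],[0.016,0.11,0],[0.018,0.137,0],[0.018,0.17,0],[0.014,0.222,0],[0.004,0.264,0],[-0.007,0.305,0],[-0.025,0.345,0],[-0.044,0.383,0]],"roll":[0,0,0.02,0.046,0.07,0.109,0.14,0.173,0.205,0.237],"grip":[0,0,0,0,0,0,0,0,0,0]}'; python3 - <<'E'
from h import *
from bench import monitor,optics
q=np.load('q.npy');s=monitor.read_state();R=s['eef_rot'];print(s['force'],s['position'])
o=optics.snapshot('scene');g=o['frame'].astype(float).sum(2)
print('scene knob dark',[(k,int(g[int(v)-1:int(v)+2,int(u)-1:int(u)+2].mean())) for k in(1.95,1.6,1.4,1.3,1.2,1.1,1.,.9,.8) for u,v in[proj(o,w(q,knob(k,z=.205)))]])
a0=np.arctan2(R[1,1],R[0,1])
for k in(1.2,1.0,.8,.6,.4,.25,.1,0):
    a=k+q[2];t=np.array([np.cos(a),np.sin(a),0]);P=w(q,knob(k))-.021*t;P[2]=s['position'][2]
    print(k,(R.T@(P-s['position'])/.25).round(3),round((a0-a)/np.pi,3))
E
```

```text
clock: 30.5
position: [0.477, 0.0378, 0.1641]
eef_rot: [[-0.925, 0.381, 0.001], [0.381, 0.925, -0.0], [-0.001, 0.0, -1.0]]
force: [-0.3, -1.5, 0.9]
opening: 0.0002
grasp_force: 0.3
[-0.30198365 -1.544805    0.86750516] [0.47700029 0.03781646 0.16408616]
scene knob dark [(1.95, 181), (1.6, 427), (1.4, 182), (1.3, 183), (1.2, 170), (1.1, 294), (1.0, 436), (0.9, 442), (0.8, 440)]
1.2 [ 0.002 -0.003 -0.   ] -0.001
1.0 [0.01  0.082 0.   ] 0.063
0.8 [0.002 0.167 0.   ] 0.126
0.6 [-0.023  0.249  0.   ] 0.19
0.4 [-0.064  0.324  0.   ] 0.254
0.25 [-0.104  0.374  0.   ] 0.301
0.1 [-0.151  0.417  0.   ] 0.349
0 [-0.186  0.442  0.   ] 0.381
```

```bash
python3 -m inch '{"dp":[[0.006,0.04,0],[0.01,0.082,0],[0.007,0.125,0],[0.002,0.167,0],[-0.008,0.208,0],[-0.02,0.24,0],[-0.032,0.27,0],[-0.05,0.3,0],[-0.064,0.324,0],[-0.064,0.324,0]],"roll":[0.03,0.063,0.095,0.126,0.158,0.182,0.205,0.233,0.254,0.254],"grip":[0,0,0,0,0,0,0,0,0,0]}'; python3 - <<'E'
from h import *
from bench import monitor,optics
q=np.load('q.npy');s=monitor.read_state();R=s['eef_rot'];print(s['force'],s['position'])
o=optics.snapshot('scene');pickle.dump(o,open('s8.pkl','wb'));g=o['frame'].astype(float).sum(2)
print('knob',[(k,int(g[int(v)-1:int(v)+2,int(u)-1:int(u)+2].mean())) for k in(1.95,1.6,1.2,.6,.5,.4,.3,.2,.1,0) for u,v in[proj(o,w(q,knob(k,z=.2)))]])
a0=np.arctan2(R[1,1],R[0,1])
for k in(.4,.3,.2,.1,0,-.05):
    a=k+q[2];t=np.array([np.cos(a),np.sin(a),0]);P=w(q,knob(k))-.021*t;P[2]=s['position'][2]
    print(k,(R.T@(P-s['position'])/.25).round(3),round((a0-a)/np.pi,3))
E
```

```text
clock: 31.55
position: [0.5228, 0.1064, 0.1637]
eef_rot: [[-0.378, 0.926, 0.001], [0.926, 0.378, 0.0], [-0.0, 0.001, -1.0]]
force: [-0.5, -0.5, -0.8]
opening: 0.0003
grasp_force: 0.0
[-0.47870944 -0.49873473 -0.76837842] [0.52277834 0.10638676 0.16367559]
knob [(1.95, 185), (1.6, 245), (1.2, 432), (0.6, 158), (0.5, 231), (0.4, 83), (0.3, 154), (0.2, 411), (0.1, 451), (0, 448)]
0.4 [ 0.001 -0.    -0.   ] 0.001
0.3 [0.007 0.042 0.   ] 0.033
0.2 [0.008 0.085 0.   ] 0.065
0.1 [0.006 0.128 0.   ] 0.097
0 [-0.001  0.17   0.   ] 0.129
-0.05 [-0.006  0.191  0.   ] 0.145
```

```bash
python3 -m inch '{"dp":[[0.003,0.02,0],[0.007,0.042,0],[0.008,0.06,0],[0.008,0.085,0],[0.008,0.1,0],[0.007,0.115,0],[0.006,0.128,0],[0.004,0.14,0],[0.003,0.148,0],[0.003,0.148,0]],"roll":[0.016,0.033,0.046,0.065,0.075,0.087,0.097,0.106,0.112,0.112],"grip":[0,0,0,0,0,0,0,0,0,0]}'; python3 - <<'E'
from h import *
from bench import monitor,optics
q=np.load('q.npy');s=monitor.read_state();R=s['eef_rot'];print(s['force'],s['position'])
o=optics.snapshot('scene');pickle.dump(o,open('s8.pkl','wb'));g=o['frame'].astype(float).sum(2)
print('knob',[(k,int(g[int(v)-1:int(v)+2,int(u)-1:int(u)+2].mean())) for k in(.5,.4,.3,.2,.15,.1,.05,0,-.05,-.1,-.15) for u,v in[proj(o,w(q,knob(k,z=.2)))]])
a0=np.arctan2(R[1,1],R[0,1])
for k in(.1,0,-.05):
    a=k+q[2];t=np.array([np.cos(a),np.sin(a),0]);P=w(q,knob(k))-.021*t;P[2]=s['position'][2]
    print(k,(R.T@(P-s['position'])/.25).round(3),round((a0-a)/np.pi,3))
E
```

```text
clock: 32.6
position: [0.5569, 0.1203, 0.1634]
eef_rot: [[-0.034, 0.999, 0.001], [0.999, 0.034, 0.0], [0.0, 0.001, -1.0]]
force: [-0.3, -0.4, -0.1]
opening: 0.0006
grasp_force: 0.0
[-0.33913623 -0.41299321 -0.14901409] [0.55691354 0.12031845 0.16338062]
knob [(0.5, 458), (0.4, 361), (0.3, 172), (0.2, 233), (0.15, 258), (0.1, 226), (0.05, 108), (0, 80), (-0.05, 103), (-0.1, 157), (-0.15, 180)]
0.1 [-0.001 -0.021 -0.   ] -0.016
0 [0.007 0.021 0.   ] 0.016
-0.05 [0.01  0.043 0.   ] 0.032
```

```bash
python3 -m inch '{"dp":[[0.003,0.004,0],[0.005,0.008,0],[0.005,0.012,0],[0.005,0.016,0],[0.005,0.02,0],[0.005,0.02,0],[0.005,0.02,0],[0.005,0.02,0],[0.005,0.02,0],[0.005,0.02,0]],"roll":[0.01,0.016,0.016,0.016,0.016,0.016,0.016,0.016,0.016,0.016],"grip":[0,0,0,0,0,0,0,0,0,0]}'
```

```text
clock: 33.65
position: [0.5612, 0.1218, 0.1632]
eef_rot: [[0.016, 1.0, -0.001], [1.0, -0.016, 0.0], [0.0, -0.001, -1.0]]
force: [-3.4, -0.6, 1.3]
opening: 0.0005
grasp_force: 1.3
```

```bash
python3 -m inch '{"dp":[[0,0.002,0],[0,0.004,0],[0,0.006,0],[0,0.008,0],[0,0.008,0],[0,0.008,0],[0,0.008,0],[0,0.008,0],[0,0.008,0],[0,0.008,0]],"roll":[0,0,0,0,0,0,0,0,0,0],"grip":[0,0,0,0,0,0,0,0,0,0]}'
```

```text
clock: 34.65
position: [0.5616, 0.1218, 0.1629]
eef_rot: [[0.016, 1.0, -0.004], [1.0, -0.016, -0.0], [-0.0, -0.004, -1.0]]
force: [-9.1, -0.8, 1.5]
opening: 0.0005
grasp_force: 3.9
```

```bash
python3 -m inch '{"dp":[[0,0.002,0],[0,0.004,0],[0,0.006,0],[0,0.006,0],[0,0.006,0],[0,0.006,0],[0,0.006,0],[0,0.006,0],[0,0.006,0],[0,0.006,0]],"roll":[0,0,0,0,0,0,0,0,0,0],"grip":[0,0,0,0,0,0,0,0,0,0]}'
```

```text
clock: 35.65
position: [0.5618, 0.1219, 0.1627]
eef_rot: [[0.016, 1.0, -0.007], [1.0, -0.016, -0.0], [-0.0, -0.007, -1.0]]
force: [-13.4, -0.3, 4.6]
opening: 0.0005
grasp_force: 6.0
```

Solid stop. I'll back off towards −x, rise and check both joints.

```bash
python3 -m inch '{"dp":[[0,-0.03,0],[0,-0.1,-0.02],[0,-0.2,-0.1],[0,-0.3,-0.22],[0,-0.4,-0.36],[0,-0.44,-0.5],[0,-0.44,-0.6],[0,-0.44,-0.6],[0,-0.44,-0.6],[0,-0.44,-0.6]],"roll":[0,0,0,0,0,0,0,0,0,0],"grip":[0,0,0,0,0,0,0,0,0,0]}'; python3 - <<'E'
from h import *
from bench import monitor,optics
import cv2
q=np.load('q.npy');s=monitor.read_state();print(s['force'])
d=pickle.load(open('s0.pkl','rb'))
for n in('scene','top'):
    o=optics.snapshot(n);g=o['frame'].astype(float).sum(2)
    px=lambda P:int(g[tuple(slice(int(c)-1,int(c)+2) for c in proj(o,P)[::-1])].mean())
    print(n,'knob',[(k,px(w(q,knob(k,z=.203)))) for k in(1.95,.4,.3,.2,.1,.05,0,-.05,-.1,-.2)])
    print(' pad',[(t,px(w(q,pad(t)))) for t in(0,.3,.36,.42,.48,.54,.6)])
    D=np.abs(o['frame'].astype(float)-d[n]['frame']).mean(2)
    for m,c in(('mug',(.69,-.065)),('bottle',(.7,.25)),('pot',(.57,.25))):
        u,v=proj(o,[*c,.05]);print('  ',m,u.round(),v.round())
    if n=='top':
        for m,(u,v) in dict(mug=(324,187),bottle=(167,178),pot=(173,227)).items(): print(m,D[v-12:v+12,u-12:u+12].mean().round(1))
E
```

```text
clock: 36.65
position: [0.4549, 0.1234, 0.3121]
eef_rot: [[0.016, 1.0, -0.001], [1.0, -0.016, -0.0], [-0.0, -0.001, -1.0]]
force: [0.6, -0.8, -0.7]
opening: 0.0005
grasp_force: 0.0
[ 0.56459595 -0.81774268 -0.72646625]
scene knob [(1.95, 176), (0.4, 462), (0.3, 442), (0.2, 432), (0.1, 361), (0.05, 167), (0, 114), (-0.05, 150), (-0.1, 317), (-0.2, 383)]
 pad [(0, 424), (0.3, 443), (0.36, 396), (0.42, 111), (0.48, 113), (0.54, 170), (0.6, 176)]
   mug 251.0 259.0
   bottle 309.0 174.0
   pot 268.0 158.0
top knob [(1.95, 400), (0.4, 68), (0.3, 87), (0.2, 147), (0.1, 172), (0.05, 106), (0, 74), (-0.05, 98), (-0.1, 119), (-0.2, 92)]
 pad [(0, 201), (0.3, 54), (0.36, 66), (0.42, 69), (0.48, 69), (0.54, 69), (0.6, 69)]
   mug 303.0 169.0
   bottle 174.0 167.0
   pot 174.0 220.0
mug 2.9
bottle 5.3
pot 7.2
```

The knob is centred at keeper angle 0 in both views, the lever is held down at about 0.45, the mug, pot and bottle show no change beyond shadows, and the robot is clear. Handing in.

```bash
python3 -c "
from bench import order
print(order.hand_in())"
```

```text
the job is handed in; nothing more can be done
None
```

The job is handed in at about 37 s: the catch holds the lever down, the keeper is home against its stop, and the mug, pot and bottle were left alone; the highest pad force I read was about 23 N, and the first press had not caught, so I pressed a second time.

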